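Open the bead case by its snap tab

TASK

Open the bead case without gripping or lifting anything: with a fingertip, first press the snap tab on the rear deck fully down until it is level with the deck, then push the released white lid by its rib, along its guides, off the bead well and over the tab onto the rear deck until it meets the end stop, so that the well lies fully open. Slide the lid, never lift or tip it, and leave the jar, the dish and the spool where they stand.

Things in the scene. Friction and masses are not known exactly. Their poses are not given: they have to be found in the camera images.
- case: Grey plastic bead case, fixed, 260 x 160 mm on plan. Origin: centre of its underside, on the bench. x: the way the lid slides open, from the bead well (x -90 to 0 mm) to the rear deck (x 0 to 122 mm, top 58 mm above the bench); y across; z up. The lid rides on full-length side ledges (tops at 62 mm) between guides at y +-72.5 mm (tops at 72 mm). Front lip (x under -97 mm): top at 66 mm.
- end_stop (a point): Middle of the inner face of the end stop, the low wall (top 72 mm above the bench) that closes the rear deck at case x = 122 mm, y = 0; this point is 65 mm above the bench. The open lid's leading edge meets it.
- tab_press (a point): Where to press the snap tab: on its top, on the ridged part, at case x = 36 mm, y = 0. The tab is a white block 40 mm (case x, from 13 to 53 mm) by 32 mm (y), standing in the deck. Unpressed, its top is about 12 mm above the deck (70 mm above the bench), blocks the lid's leading edge some 3 mm away, and is 2 mm higher than the lid's plate.
- snap_tab (a joint): How far the tab is pressed down, in m: 0 = fully up, 0.0115 = fully in (level with the deck within 1 mm). It needs about 4 to 6 N, has no return spring and stays where it is pressed. The lid passes over it from about 0.009 on.
- lid: White plastic sliding lid, loose, about 0.14 kg: a plate 105 mm (x) by 140 mm (y) by 6 mm. Origin: centre of its underside. Axes parallel to the case's. Closed, it is at case x of about -42 mm, its underside 62 mm and its plate's top 68 mm above the bench; against the end stop it is at case x = 69.5 mm. It slides with under 3 N.
- lid_rib (a point): Centre of the raised rib on the lid, half-way up: 10 mm thick (x), 70 mm long (y), standing 18 mm above the lid's plate (this point is 9 mm above the plate, at the lid's centre). Pushing the rib's face on the side of smaller case x towards case +x opens the lid.
- jar: Bystander: glass jar with metal cap, 56 mm wide, 85 mm tall, beside the case. Origin: centre of its foot.
- dish: Bystander: small white ceramic bowl, 68 mm wide, 35 mm tall, beside the case. Origin: centre of its foot.
- spool: Bystander: wooden spool, 44 mm wide, 40 mm tall, standing beyond the end of the case. Origin: centre of its foot.
Things that resemble listed ones, but are neither listed nor needed, are in the scene too. There is more than one size of the lid; the job needs the smallest.

How it is judged:
On the way, in this order (a step that is already met when the one before it is completed fails the run):
1. the snap tab is pressed in (at least 9.5 of its 11.5 mm) while the lid is still on its seat (value of joint snap_tab above 0.0095 m and x of lid in the frame of case below -0.034 m), for 0.1 s.
2. the lid is pushed off the bead well onto the rear deck (x of lid in the frame of case above 0.053 m), for 0.2 s.
At the end, for the whole second after the job is handed in: The tab is in (over 9 mm), and the lid lies at rest, flat on its ledges (within 3 mm of their height, tilted under 0.04 rad) between the guides, with its origin at case x of 53 mm or more (69.5 mm is against the end stop), so that the well is fully uncovered (value of joint snap_tab above 0.009 m and x of lid in the frame of case between 0.053 and 0.074 m and y of lid in the frame of case between -0.006 and 0.006 m and z of lid in the frame of case between 0.059 and 0.065 m and angle between lid's own z axis and vertical below 0.04 rad and linear speed of lid below 0.01 m/s); the robot touches nothing.
It fails at once if the lid is lifted (over 7 mm above its ledges) or tipped (over 0.12 rad) (z of lid in the frame of case above 0.069 m or angle between lid's own z axis and vertical above 0.12 rad).
It fails at once if the lid is forced off its seat before the tab is in (x of lid in the frame of case above -0.03 m and value of joint snap_tab below 0.008 m).
It fails at once if the jar, dish or spool is shifted by more than 15 mm or tipped (distance of any of jar, dish, spool from where it was at the start of the episode above 0.015 m or angle between any of jar, dish, spool's own z axis and vertical above 0.3 rad).
It also fails if it takes over 35 s, if anything falls off the work surface, if the arm or the gripper's body presses on something with over 40 N, if the wrist force passes 120 N, or if a joint passes its speed limit or range.

ROBOT

A 7-joint arm with a two-finger parallel gripper is mounted at the origin on the work surface. World frame = base frame: x ahead of the robot, y to its left, z up, the work surface at z = 0. Lengths are in m, angles in rad, forces in N, time in s.
With the tool pointing down it reaches from about 0.4 to 0.9 m from the base axis. Payload 5.5 kg.
Tool frame: the origin (TCP) lies on the centre line of the jaws, within the pads' length; the fingertips stand 8 mm ahead of it and the grasp point (between the pads) lies 11 mm behind it; z points along the fingers, y is the line along which they close (so a half turn about z gives the same grasp; the last joint's range is limited). The gripper opens to 92 mm and grips with 3 to 60 N. Pads are 19 mm wide; open, the fingers measure 130 mm over their backs; the gripper's body (75 mm by 190 mm) begins 47 mm behind the grasp point.
Start: joints at [0.263, 0.501, -0.427, 1.55, 0.221, 1.138, -0.21], TCP at [0.65, 0, 0.235] pointing down, gripper open.
Joint ranges: [-2.88, 2.88], [-0.31, 2.03], [-1.54, 1.56], [0.2, 2.42], [-1.41, 4.55], [0.19, 2.02], [-2.57, 2.57]. Speed limits (rad/s): [2.57, 2.57, 3.14, 3.14, 3.14, 3.14, 3.14].

INTERFACE

Orientations are given as a unit quaternion [w, x, y, z].
In Python, from rig import robot gives the robot as it stands. The module is installed in compiled form; this text tells all that it offers. Calls block until the motion is done:
- robot.move_pose(position, orientation): joint-space move of the TCP to a pose.
- robot.move_l(position, speed=0.15, rot=None, force_limit=None): straight line of the TCP; rot=None keeps the orientation; speed is the mean speed in m/s. With force_limit (N) it stops when the force on the tool has changed by that much, and returns True; else False.
- robot.move_joints(angles): joint-space move.
- robot.gripper_to(opening, effort=None): finger opening in m; effort is the grip in N (None keeps the last); returns when the fingers have stopped.
- robot.sleep(seconds).
- robot.inverse_kinematics(position, orientation): joint angles nearest the present ones, or None.
- robot.get_image(name): name is "scene" or "side" or "wrist"; returns the picture (420x560x3 uint8, red, green, blue); there is no depth.
- robot.calibration(name): a dict with "camera_matrix" (3x3 intrinsics, pixels), "R" (3x3) and "t" (3): a world point X has camera coordinates R X + t. Camera axes: x right, y down, z forward; pixel columns grow to the right and rows downward; lengths in m; the calibration is good to about 2 mm. A picture is of the moment at which its call begins: read the wrist's pose just before it. calibration takes no time and is no camera call; for the wrist camera it gives the pose at the moment of the call.
A pose or a line that the arm cannot do raises robot.Unreachable and nothing moves.
- robot.hand_in(): hands the job in; it is judged then, once.
Readings, each from a call of its own:
- robot.read_time_s(): time.
- robot.read_joints(): joint angles.
- robot.read_joint_vel(): joint speeds.
- robot.read_joint_efforts(): joint torques, N m.
- robot.read_tool_pos(): TCP position.
- robot.read_tcp_rot(): TCP orientation.
- robot.read_ft_force(): force on the tool from outside, world axes, zero at the start.
- robot.read_moment(): the same for the moment, N m.
- robot.read_finger_gap(): finger opening in m.
- robot.read_finger_force(): force on a finger pad.
Only numpy, scipy, OpenCV 4.12 (cv2) and the standard library are available. Lean on these libraries where they do the work, as an engineer would, in place of code of your own. Each camera call takes 0.05 s, during which the arm holds its last target. There are 200 camera calls.

## Working session

There is one attempt and no reset: what is moved stays moved. The work goes in short steps, each a Python script; the robot and the scene stay as the last script left them, time stands still between calls to the robot, and variables do not carry over. Pictures are saved under pics/ and viewed, at most 10 in all, crops included, and the job is handed in when it is done.

```bash
mkdir -p pics
python3 - <<'E'
from rig import robot
import cv2,numpy as np
for n in("scene","side"):
    im=robot.get_image(n); cv2.imwrite(f"pics/{n}0.png",im[:,:,::-1])
    c=robot.calibration(n); print(n,{k:np.round(v,4).tolist() for k,v in c.items()})
print(robot.read_tool_pos(),robot.read_tcp_rot(),robot.read_time_s())
E
```

```text
scene {'camera_matrix': [[498.8993, 0.0, 280.6234], [0.0, 498.8993, 198.1245], [0.0, 0.0, 1.0]], 'R': [[-0.6156, 0.7881, -0.0079], [0.6262, 0.483, -0.612], [-0.4785, -0.3817, -0.7908]], 't': [0.298, -0.2937, 1.3784]}
side {'camera_matrix': [[481.5599, 0.0, 278.2014], [0.0, 481.5599, 206.1347], [0.0, 0.0, 1.0]], 'R': [[-0.8976, -0.4406, 0.0133], [-0.3038, 0.5965, -0.7429], [0.3194, -0.6709, -0.6693]], 't': [0.4839, 0.1878, 0.9226]}
[ 6.49380923e-01 -1.61441107e-05  2.33777881e-01] [-6.58201864e-04  7.07094676e-01  7.07118334e-01 -5.88964169e-04] 0.1
```

View pics/scene0.png

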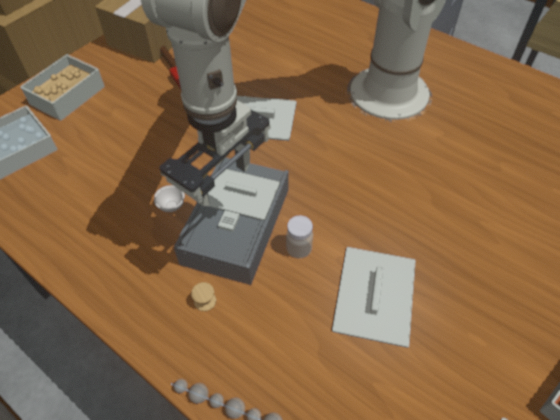

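View pics/side0.png

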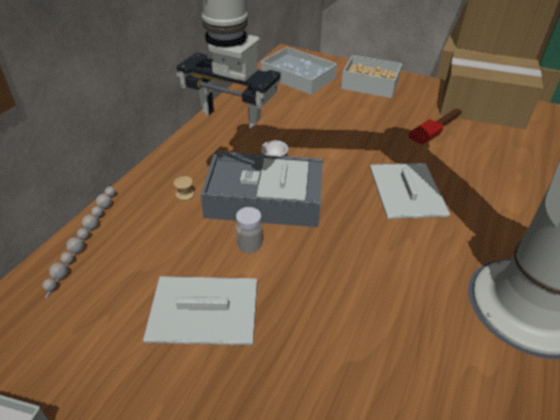

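The scene view shows the lid candidates at scene pixels (240,193) in the case, (375,295) loose and large, and (270,118) loose. The one in the case, next to the tab at (230,220), is the one I want. I'll check it in one close crop.

Run:
```python
import cv2,numpy as np
a=cv2.imread("pics/scene0.png")[150:290,165:325]; b=cv2.imread("pics/side0.png")[140:230,195:335]
a=cv2.resize(a,None,fx=5,fy=5,interpolation=cv2.INTER_CUBIC)[:600]
a=cv2.resize(cv2.imread("pics/scene0.png")[155:280,165:305],None,fx=4.8,fy=4.8,interpolation=cv2.INTER_CUBIC)
b=cv2.resize(b,None,fx=5.5,fy=5.5,interpolation=cv2.INTER_CUBIC)
cv2.imwrite("pics/a.png",a);cv2.imwrite("pics/b.png",b);print(a.shape,b.shape)
```

```text
(600, 672, 3) (495, 770, 3)
```

View pics/a.png

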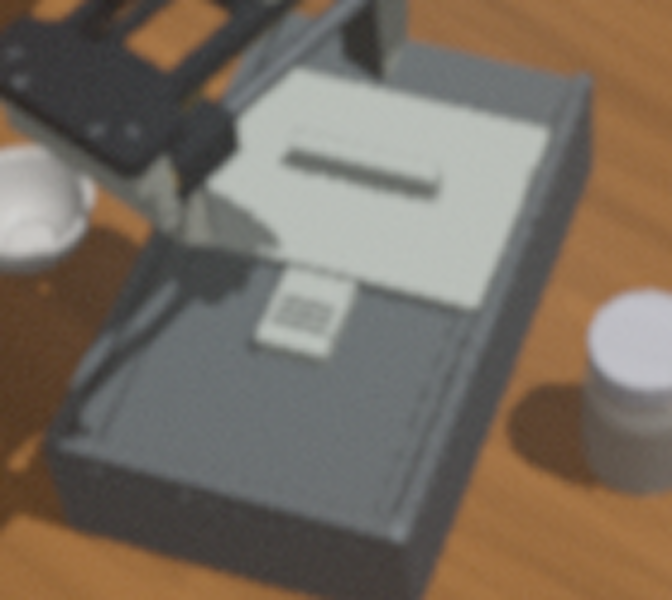

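View pics/b.png

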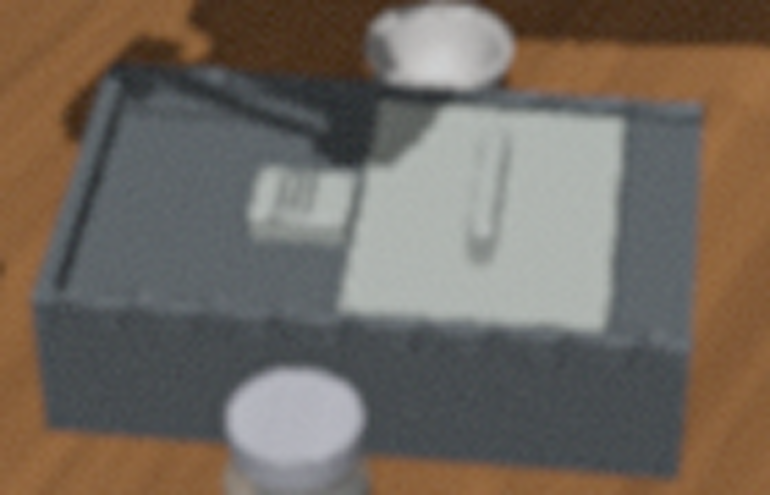

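The crops confirm the choice: the small white lid with its rib sits in the grey case, and the tab is just ahead of it, towards the deck. I'll fit the case pose to corners from both views.

```bash
cat > fit.py <<'E'
from rig import robot
import numpy as np
from scipy.optimize import least_squares
S=[("L",52.5,70,68,478,306),("L",-52.5,70,68,550,127),("L",-52.5,-70,68,293,68),
("C",53,16,70,332,345),("C",53,-16,70,257,337),("C",13,16,70,357,280),("C",13,-16,70,288,265),
("C",130,80,72,408,540),("C",130,-80,72,50,440),("C",130,-80,0,72,525)]
D=[("L",52.5,70,68,340,310),("L",-52.5,70,68,606,330),("L",-52.5,-70,68,625,117),
("C",130,80,72,35,300),("C",130,80,0,48,428),("C",-130,80,0,678,475),("C",53,16,70,250,228),("C",53,-16,70,260,168)]
cams={"scene":(S,4.8,165,155),"side":(D,5.5,195,140)}
def res(p):
    x,y,th,lx=p; c,s=np.cos(th),np.sin(th); out=[]
    for n,(P,f,u0,v0) in cams.items():
        k=robot.calibration(n)
        for t,a,b,z,u,v in P:
            a=a/1e3+(lx if t=="L" else 0); b=b/1e3
            q=k["camera_matrix"]@(k["R"]@np.array([x+c*a-s*b,y+s*a+c*b,z/1e3])+k["t"])
            out+=[q[0]/q[2]-(u0+(u+.5)/f-.5),q[1]/q[2]-(v0+(v+.5)/f-.5)]
    return np.array(out)
best=min((least_squares(res,[.65,0,t,-.042],loss="soft_l1",x_scale=[.1,.1,1,.1]) for t in (0,1.5,3,4.5)),key=lambda r:r.cost)
print(np.round(best.x,4),best.cost); print(np.round(res(best.x).reshape(-1,2),1).tolist())
np.save("pose.npy",best.x)
E
python3 fit.py
```

```text
[ 0.5937 -0.038   6.6468 -0.0426] 13.222580844401056
[[0.1, -0.2], [0.1, -0.2], [-5.7, -1.7], [-1.3, 1.3], [-0.2, -0.7], [0.3, -0.3], [0.3, -0.7], [-0.1, -0.3], [-1.5, 0.1], [-0.0, 0.7], [-0.2, 1.0], [-0.1, 0.8], [-0.5, 0.7], [-0.7, 0.5], [-0.1, 1.5], [0.7, 1.5], [0.1, -1.8], [0.4, 0.4]]
```

Fit residuals are about 1 px, apart from one corner hidden by the gripper. The fit gives lid x = -42.6 mm, which agrees with the description. Next I'll press the tab.

```bash
cat > h.py <<'E'
from rig import robot
import numpy as np
from scipy.spatial.transform import Rotation as Ro
X,Y,TH,LX=np.load("pose.npy"); c,s=np.cos(TH),np.sin(TH)
def W(a,b,z): return [X+c*a-s*b, Y+s*a+c*b, z]
def case(p): d=np.array(p[:2])-[X,Y]; return np.round([1e3*(c*d[0]+s*d[1]),1e3*(-s*d[0]+c*d[1]),1e3*p[2]],1)
Q=Ro.from_matrix(np.array([[c,s,0],[s,-c,0],[0,0,-1]])).as_quat()[[3,0,1,2]]
E
python3 - <<'E'
from h import *
import cv2
robot.gripper_to(0.0)
print(robot.inverse_kinematics(W(-.07,0,.081),Q),robot.inverse_kinematics(W(.06,0,.081),Q))
robot.move_pose(W(.036,0,.13),Q)
f0=robot.read_ft_force()
print(robot.move_l(W(.036,0,.0655),speed=.03,force_limit=20))
print(case(robot.read_tool_pos()),robot.read_ft_force()-f0,robot.read_time_s())
robot.move_l(W(.036,0,.13),speed=.12)
robot.move_pose(W(-.072,0,.13),Q)
im=robot.get_image("scene")[155:280,165:305,::-1]; im2=robot.get_image("side")[140:230,195:335,::-1]
cv2.imwrite("pics/c.png",np.vstack([cv2.resize(im,(504,300)),cv2.resize(im2,(504,300))]))
print(robot.read_time_s(),robot.read_finger_gap())
E
```

```text
[ 0.19831383  0.47543479 -0.15999138  1.96961624  0.11277765  0.70489657
 -1.23742964] [ 0.08824917  0.64214988 -0.14433047  1.66648951  0.11580697  0.84129936
 -1.31218594]
False
[36.   0.  66.8] [-4.35387827  0.492719   11.98435027] 4.85
6.15 0.0004498900975198691
```

View pics/c.png

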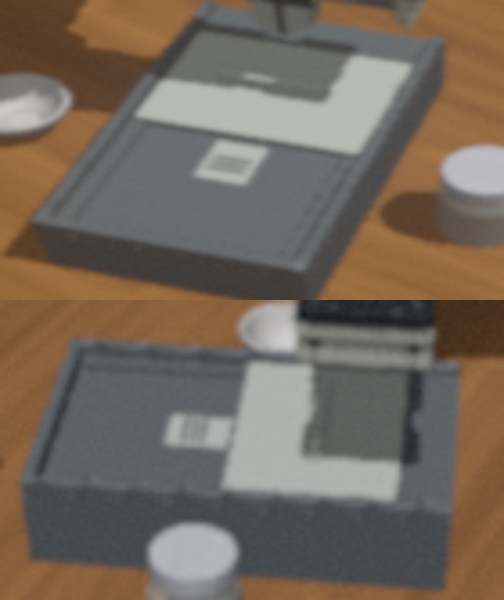

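The tab now lies flush in the deck: the tip stopped 58.8 mm above the bench at 12 N, and no side wall shows at (230,160). The lid is still on its seat. Next I'll push the rib.

Run:
```python
from h import *
import cv2
print(robot.move_l(W(-.072,0,.082),speed=.06,force_limit=10),case(robot.read_tool_pos()))
f0=robot.read_ft_force()
print(robot.move_l(W(.060,0,.082),speed=.05,force_limit=9))
p=case(robot.read_tool_pos());print(p,robot.read_ft_force()-f0,robot.read_time_s())
robot.move_l(W(p[0]/1e3-.02,0,.082),speed=.05)
robot.move_l(W(p[0]/1e3-.02,0,.16),speed=.12)
robot.move_pose(W(-.13,0,.2),Q)
im=robot.get_image("scene")[155:280,165:305,::-1]; im2=robot.get_image("side")[140:230,195:335,::-1]
cv2.imwrite("pics/d.png",np.vstack([cv2.resize(im,(504,300)),cv2.resize(im2,(504,300))]))
print(robot.read_time_s())
```

```text
False [-71.7  -0.1  82.3]
True
[53.5  0.1 81.1] [ 0.01847967 -0.39638731  0.0855845 ] 9.4167
11.5667
```

View pics/d.png

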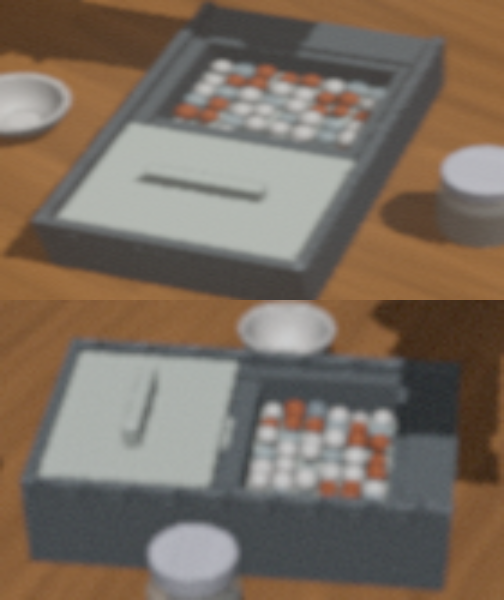

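The lid lies flat against the end stop with the well fully open, and the jar and dish have not moved. The finger stopped at case x = 53.5 mm, which puts the lid at about 68 to 69 mm, and the arm is clear.

```bash
python3 -c "
from rig import robot
print(robot.hand_in())"
```

```text
the job is handed in; nothing more can be done
None
```

I pressed the tab in level with the deck and slid the lid by its rib to the end stop, leaving the bead well fully open; the job was handed in about 12 s into the 35 s limit, but hand-in returned no verdict.

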